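# Click the ring turntable round to the scriber

### The arm

A 6-joint arm with a two-finger parallel gripper is mounted at the origin on the work surface. World frame = base frame: x ahead of the robot, y to its left, z up, the work surface at z = 0. Lengths are in m, angles in rad, forces in N, time in s.
With the tool pointing down it reaches from about 0.3 to 0.85 m from the base axis. Payload 4.2 kg.
Tool frame: the origin (TCP) lies midway between the tips of the shut fingers; the grasp point (between the pads) lies 19 mm behind it (bot.grip_point_offset is the distance from the TCP to the grasp point, in m); z points along the fingers, y is the line along which they close (so a half turn about z gives the same grasp; the last joint's range is limited). The gripper opens to 91 mm and grips with 3 to 60 N. Pads are 32 mm wide; open, the fingers measure 118 mm over their backs; the gripper's body (76 mm by 178 mm) begins 60 mm behind the grasp point.
Start: joints at [-1.238, 0.32, 1.565, -0, 1.257, -0.02], TCP at [0.199, -0.54, 0.176] pointing down, gripper open.
Joint ranges: [-3.11, 3.11], [-0.84, 2.01], [0.21, 2.61], [-1.34, 4.49], [0.05, 2.63], [-2.56, 2.56]. Speed limits (rad/s): [2.57, 2.57, 3.14, 3.14, 3.14, 3.14].

### API

Orientations are given as [roll, pitch, yaw] about the fixed x, y, z axes, in that order (R = Rz(yaw) Ry(pitch) Rx(roll)).
In Python, from rig import bot, camera, calibration, workorder, masks_of gives the robot as it stands. The module is installed in compiled form; this text tells all that it offers.
- The arm moves only by the shell command python3 -m crank 'ROWS' [OPENING] [FORCE]. ROWS is a JSON object of lists of equal length, an entry for each row: "slide": the shift along the tool's x, y, z in cm, a list of three; "turn": the turn about the tool's z in degrees. In form: {"slide": [[dx, dy, dz], ...], "turn": [turn, ...]}. A call has exactly 8 rows; each row is the pose to reach, as a shift and turn from the pose commanded when the call began, along the tool's axes at that moment; what a row does not reach only later rows make up. A row lasts 1/12 s, in which the tool goes at most 41.7 mm and 7.16 degrees, less where a joint would pass 70% of its speed; a pose out of reach is approached as far as the arm can. A call with a gripper value outside its range is refused whole. OPENING is the finger opening in cm, from 0 to 9.12, set as the call begins (- or left out, the last holds). The fingers move at their own pace and stop on an object; FORCE is the grip in N (left out, the last holds). Time passes only in rows, so rows that repeat a pose let the fingers close, or fill a call up. It gives the time, the measured TCP pose, the force, the opening and the grip force at its end, in the units of the state.
- bot.state(): the state, without advancing time (a new reading comes with each control period).
- camera(name): name is "scene" or "top" or "wrist"; returns (picture, depth): 384x512x3 uint8, red, green, blue; 384x512 float32, m along the optical axis (not along the pixel's ray), 0 where there is no reading.
- calibration(name): a dict with "camera_matrix" (3x3 intrinsics, pixels), "xyz" and "rotation" of the camera in the world. Camera axes: x right, y up, looking along -z (the intrinsics and any distortion apply to the point x, -y, -z); pixel columns grow to the right and rows downward; lengths in m; the calibration is good to about 2 mm. A picture is of the moment at which its call begins: read the wrist's pose just before it. calibration takes no time and is no camera call; for the wrist camera it gives the pose at the moment of the call.
- workorder.job_done(): hands the job in; it is judged then, once.
Trained networks look in the newest picture that a camera, given by its name, has taken for a name from the list of things; names that differ only in an ending like _2 or _b are one class to them, and where a whole thing is asked for, a point or a joint stands for the part that bears it (a point fixed in the world has none). Each returns a list of dicts, best first, with "confidence" (0 to 1); they miss things now and then, are a little off and sometimes report something else, mostly with a low value. They report only what shows in the picture. A call takes as long as a camera call. They do not tell look-alikes from the thing itself.
- masks_of(thing, camera): "mask" (384x512 bool, what is visible of it) and "centre" ([row, column] in pixels, amid what is visible of it).
The state is a dict: "time_s": time; "joints": joint angles; "qvel": joint speeds; "effort": joint torques, N m; "ee_pos": TCP position; "orientation": TCP orientation; "ft_force": force on the tool from outside, world axes, zero at the start; "ft_torque": the same for the moment, N m; "width": finger opening in m; "finger_force": force on a finger pad.
Only numpy, scipy, OpenCV 4.12 (cv2) and the standard library are available. Lean on these libraries where they do the work, as an engineer would, in place of code of your own. Each camera call takes 0.05 s, during which the arm holds its last target. There are 200 camera calls.

### The job

On the bench stands a ring-maker's turntable: turn its knurled dial one click, by rubbing it with a fingertip, so that the ring clamped on the dial clicks into the stop in front of the sharp-pointed post (not the ball-headed one). Go straight there and no further, do not straddle or pinch the dial between the fingers, do not touch the ring or its clamp, and leave the loose things on the bench where they are.

Things in the scene. Friction and masses are not known exactly. Their poses are not given: they have to be found in the camera images.
- base: Round green cast turntable base, 168 mm across, top face 22 mm above the bench, fixed to the bench. Origin: centre of its underside, on the dial's vertical axis. Its +x axis points to the start stop of the dial; both posts stand on the +x half, the -x half (towards the robot) is free for the finger.
- dial (a joint): Dial angle about its vertical axis, rad, counter-clockwise from above positive, 0 at the start with the ring along the base's +x. Click stops every 40 degrees (0.698 rad), end stops at +-2.0. The click spring resists with up to 0.1 N m (2 N at the rim, hardest 10 degrees from a stop); beyond half way (20 degrees) it pulls the dial into the next stop. Dry friction 0.015 N m.
- dial_top (a point): Centre of the dial's flat top, 54 mm above the bench; turns with the dial, x axis towards the ring (a dark line on the top runs that way). The dial is a steel cylinder 96 mm in diameter, its knurled upright rim from 24 to 54 mm above the bench; too wide to pinch. It only turns, never lifts or sinks. A fingertip pressed radially on the rim with 8 to 12 N drags it round without slipping.
- ring_clamp: Small brass and wood clamp with an upright finger ring, fixed on the dial's top near the rim. Origin at the dial's centre on its top face, x axis towards the ring; the clamp lies 18 to 47 mm out along x, 16 mm wide, the ring's gem reaches 36 mm above the dial's top. Not to be touched.
- scriber: The sharp-pointed steel post, 16 mm foot, 13 mm shank ending in a long cone, 75 mm tall, fixed upright on the base's top, 69 mm from the dial's axis, 40 degrees (one click) to one side of the start direction. Which side varies. Origin: centre of its foot, 22 mm above the bench.
- burnisher: The ball-headed steel post, 9 mm shank with a 26 mm ball on top, 59 mm tall, fixed on the base 69 mm from the dial's axis, 40 degrees to the other side. Origin: centre of its foot, 22 mm above the bench.
- oil_bottle: Loose small amber bottle with a black cap, 38 mm across, 75 mm tall. Origin: centre of its underside.
- bench_block: Loose flat steel block, 65 x 65 x 20 mm. Origin: centre of its underside.
- hammer: Loose hammer lying on the bench, 220 mm long, along its own x axis. Origin near the middle of its underside.
- pliers: Loose small pliers lying on the bench, 130 mm long, 56 mm across the red handles, 12 mm high. Origin under the pivot, jaws to +x.
Not all that is in view belongs to the job. Several things look just like the base: the one meant starts farthest to the robot's right.

How it is judged:
By the outcome, as a careful person would: the job done as asked, in the order asked, and still so for the second after the job is handed in, with the robot touching nothing.
It also fails if it takes over 42 s, if anything falls off the work surface, if the arm or the gripper's body presses on something with over 40 N, if the wrist force passes 120 N, or if a joint passes its speed limit or range.

## Working session

There is one attempt and no reset: what is moved stays moved. The work goes in short steps, Python scripts to look and compute and a shell command to move; the robot and the scene stay as the last step left them, time stands still between calls to the robot, and variables do not carry over. Pictures are saved under pics/ and viewed, at most 10 in all, crops included, and the job is handed in when it is done.

```bash
mkdir -p pics; cat > h.py <<'E'
import numpy as np, cv2
from rig import bot, camera, calibration, workorder, masks_of
def cloud(cam,d,c):
    K=np.array(c["camera_matrix"]);R=np.array(c["rotation"]);t=np.array(c["xyz"])
    v,u=np.mgrid[:384,:512]
    P=np.stack([(u-K[0,2])/K[0,0]*d,-(v-K[1,2])/K[1,1]*d,-d],-1)
    return P@R.T+t
E
python3 - <<'E'
from h import *
for cam in("top","scene"):
    c=calibration(cam);p,d=camera(cam);cv2.imwrite(f"pics/{cam}0.png",p[...,::-1])
    np.savez(f"{cam}0.npz",p=p,d=d)
    X=cloud(cam,d,c)
    print(cam,c["xyz"],np.array(c["rotation"]).shape,{k for k in c})
    for n in("base","dial","ring_clamp","scriber","burnisher","oil_bottle","bench_block","hammer","pliers"):
        for m in masks_of(n,cam):
            if m["confidence"]<.3: continue
            q=X[m["mask"]&(d>0)]
            print(n,round(m["confidence"],2),np.round(m["centre"]),len(q),np.round(np.median(q,0),3),np.round(np.percentile(q,2,0),3),np.round(np.percentile(q,98,0),3))
print(bot.state())
E
```

```text
Traceback (most recent call last):
  File "h.py", line 7, in cloud
    return P@R.T+t
           ~~~~~^~
ValueError: operands could not be broadcast together with shapes (384,512) (3,)
```

View pics/top0.png

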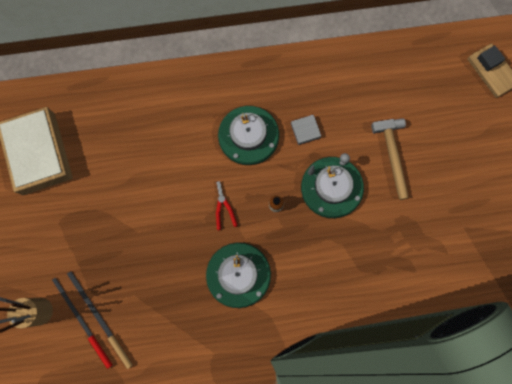

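The top view shows three green bases, at about (248,135), (333,186) and (238,274). The rotation is evidently a 3-vector, read as roll, pitch, yaw.

```bash
sed -i 's/R=np.array(c\["rotation"\])/R=Rot.from_euler("xyz",c["rotation"]).as_matrix()/; 1i from scipy.spatial.transform import Rotation as Rot' h.py
python3 - <<'E'
from h import *
for cam in("top","scene"):
    c=calibration(cam);p,d=camera(cam);cv2.imwrite(f"pics/{cam}1.png",p[...,::-1])
    np.savez(f"{cam}0.npz",p=p,d=d)
    X=cloud(cam,d,c)
    print(cam,c)
    for n in("base","dial","ring_clamp","scriber","burnisher","oil_bottle","bench_block","hammer","pliers"):
        for m in masks_of(n,cam):
            if m["confidence"]<.3: continue
            q=X[m["mask"]&(d>0)]
            print(n,round(m["confidence"],2),np.round(m["centre"]),len(q),np.round(np.median(q,0),3),np.round(np.percentile(q,2,0),3),np.round(np.percentile(q,98,0),3))
print(bot.state())
E
```

```text
top {'camera_matrix': array([[492.92729329,   0.        , 269.16475088],
       [  0.        , 492.92729329, 190.74902254],
       [  0.        ,   0.        ,   1.        ]]), 'xyz': array([0.26565507, 0.09114526, 1.29748405]), 'rotation': array([ 2.01882291e-01, -6.79631254e-04, -1.71193436e+00])}
base 0.86 [190. 331.] 2942 [ 0.505 -0.109  0.025] [ 0.437 -0.188  0.015] [ 0.587 -0.039  0.061]
base 0.85 [134. 249.] 2935 [0.679 0.087 0.024] [0.611 0.012 0.005] [0.762 0.163 0.061]
base 0.84 [275. 240.] 3357 [0.318 0.161 0.025] [0.245 0.088 0.016] [0.395 0.237 0.06 ]
dial 0.78 [276. 240.] 1195 [0.319 0.162 0.055] [0.276 0.12  0.049] [0.363 0.205 0.066]
dial 0.61 [186. 334.] 1174 [ 0.511 -0.112  0.055] [ 0.468 -0.159  0.023] [ 0.557 -0.069  0.066]
dial 0.56 [129. 249.] 1080 [0.685 0.087 0.055] [0.643 0.043 0.035] [0.731 0.13  0.066]
ring_clamp 0.62 [120. 246.] 58 [0.716 0.091 0.064] [0.707 0.083 0.056] [0.731 0.099 0.09 ]
ring_clamp 0.53 [264. 238.] 63 [0.349 0.159 0.065] [0.338 0.152 0.053] [0.363 0.167 0.09 ]
scriber 0.5 [169. 314.] 17 [ 0.555 -0.061  0.064] [ 0.552 -0.065  0.043] [ 0.
[... 2671 characters left out ...]
 [0.572 0.203 0.013]
{'time_s': 1.05, 'joints': array([-1.23802380e+00,  3.19604771e-01,  1.56448968e+00,  1.70536748e-05,
        1.25742619e+00, -1.99976228e-02]), 'qvel': array([ 0.00134171, -0.00165848,  0.0020309 , -0.00029258, -0.00070493,
        0.00068745]), 'effort': array([ 6.65853968e-04, -4.12359059e+01, -2.32230717e+01,  7.27730873e-02,
        3.76849773e-02,  1.25328108e-05]), 'ee_pos': array([ 0.19867445, -0.5396027 ,  0.17567721]), 'orientation': array([ 3.14152033e+00, -1.47802959e-05,  3.52764893e-01]), 'ft_force': array([ 0.38020095, -0.22108172, -0.43093955]), 'ft_torque': array([ 0.00522982, -0.05277737, -0.03359335]), 'finger_force': 0.0, 'width': 0.09147624292672989}
```

View pics/scene1.png

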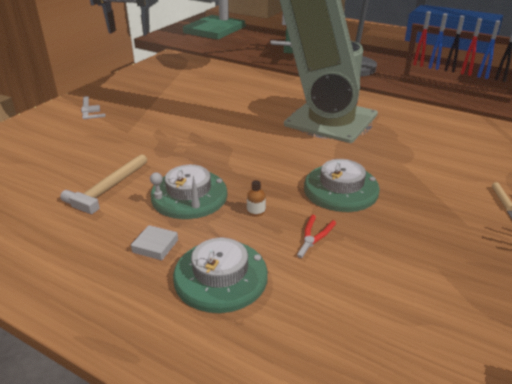

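The scene view confirms it. The target base is at about (188,195), with the pointed post at (194,192), left of the dial as the robot sees it, and the ball post at (156,183). The dial must turn counter-clockwise. I'll refine the dial axis and start direction.

```bash
cat > fit.py <<'E'
from h import *
def dialfit(cam,d,lo=.045,hi=.060,g=(.511,-.110)):
    X=cloud(cam,d,calibration(cam)); m=(d>0)&(abs(X[...,2]-.0535)<.006)&(np.hypot(X[...,0]-g[0],X[...,1]-g[1])<.056)
    q=X[m]; (x,y),r=cv2.minEnclosingCircle(q[:,:2].astype(np.float32)); return X,(x,y),r,np.median(q[:,2]),len(q)
E
python3 - <<'E'
from fit import *
for cam in("top","scene"):
    d=np.load(cam+"0.npz")["d"]; X,c,r,z,n=dialfit(cam,d); print(cam,np.round(c,4),round(r,4),round(float(z),4),n)
    P=X.reshape(-1,3); P=P[d.ravel()>0]
    R=np.hypot(P[:,0]-c[0],P[:,1]-c[1])
    # base top / outer circle
    b=P[(R<.1)&(abs(P[:,2]-.0215)<.004)]; (x,y),rr=cv2.minEnclosingCircle(b[:,:2].astype(np.float32)); print(" base",round(x,4),round(y,4),round(rr,4))
    A=np.degrees(np.arctan2(P[:,1]-c[1],P[:,0]-c[0]))
    for nm,s in(("post L",(R>.055)&(R<.085)&(P[:,2]>.035)&(A>15)),("post R",(R>.055)&(R<.09)&(P[:,2]>.035)&(A<0)),("ring",(R<.047)&(P[:,2]>.062))):
        print(" ",nm,s.sum(),np.median(P[s],0).round(3),round(np.median(A[s]),1),round(np.median(R[s]),3))
E
```

```text
top [ 0.5142 -0.1152] 0.0492 0.0547 1005
 base 0.5134 -0.1143 0.0834
  post L 37 [ 0.556 -0.061  0.062] 52.5 0.068
  post R 89 [ 0.571 -0.148  0.077] -30.2 0.065
  ring 44 [ 0.542 -0.11   0.067] 10.9 0.029
scene [ 0.5168 -0.1137] 0.0501 0.0534 822
 base 0.5169 -0.1137 0.0829
  post L 125 [ 0.563 -0.06   0.059] 49.2 0.071
  post R 160 [ 0.579 -0.146  0.07 ] -27.2 0.07
  ring 46 [ 0.547 -0.109  0.069] 8.8 0.031
```

```bash
python3 -m crank '{"slide":[[2,-1.8,0],[4.5,-4,0],[7.5,-6.5,0],[10.5,-9.2,0],[13.5,-11.8,0],[16.5,-14.5,0],[18,-15.8,0],[18.8,-16.5,0]],"turn":[0,0,0,0,0,0,0,0]}' 0 40
python3 -m crank '{"slide":[[2,-1.8,0.5],[4.5,-4,1],[7.5,-6.5,2],[10.5,-9.2,3],[13.5,-11.8,4],[16.5,-14.5,5],[18,-15.8,6],[18.8,-16.4,6.6]],"turn":[3,7,11,15,19,23,27,30.2]}'
```

```text
time_s: 1.72
ee_pos: [0.3189, -0.3174, 0.1759]
orientation: [3.142, -0.001, 0.356]
ft_force: [0.1, -0.4, -0.3]
width: 0.0409
finger_force: 0.0
time_s: 2.38
ee_pos: [0.4388, -0.099, 0.1088]
orientation: [-3.141, 0.0, -0.175]
ft_force: [-0.1, 0.2, 0.1]
width: 0.0006
finger_force: 0.0
```

```bash
python3 - <<'E'
from fit import *
c=calibration("wrist");p,d=camera("wrist");cv2.imwrite("pics/w1.png",p[...,::-1])
X=cloud("wrist",d,c);m=(d>0)&(abs(X[...,2]-.054)<.005)&(np.hypot(X[...,0]-.515,X[...,1]+.1145)<.056)
q=X[m]
print(m.sum(),np.median(q,0) if m.sum() else 0,c["xyz"])
if m.sum()>50: print(cv2.minEnclosingCircle(q[:,:2].astype(np.float32)))
E
```

```text
9482 [ 0.51299292 -0.11757867  0.0542083 ] [ 0.5109748  -0.11223001  0.31762371]
((0.5128710865974426, -0.11535990238189697), 0.048996761441230774)
```

View pics/w1.png

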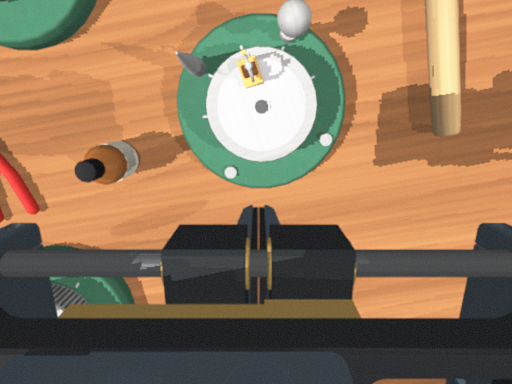

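The wrist view shows the dial centre at (261,104), the scriber at (190,60), the ball post at (294,18) and the shut fingers at (258,215) facing the free side. I'll check the height of the two white studs on the base, at (231,173) and (326,140), then descend.

```bash
python3 - <<'E'
from fit import *
c=calibration("wrist");p,d=camera("wrist");X=cloud("wrist",d,c)
for u,v in((231,173),(326,140),(240,160),(300,165)):
    q=X[v-3:v+4,u-3:u+4].reshape(-1,3);print(u,v,np.round(np.median(q,0),4),q[:,2].max().round(4))
print(X[120:215,258].round(3)[::6])
a=X[...,2]; s=(d>0)&(a>.064)&(np.hypot(X[...,0]-.513,X[...,1]+.115)<.046); q=X[s]; print("ring",np.degrees(np.arctan2(q[:,1]+.115,q[:,0]-.513)).mean())
E
```

```text
231 173 [ 0.4546 -0.0738  0.0248] 0.0261
326 140 [ 0.4708 -0.1723  0.025 ] 0.0266
240 160 [ 0.4655 -0.0853  0.0222] 0.3168
300 165 [ 0.4501 -0.144   0.0221] 0.0235
[[ 0.502 -0.11   0.054]
 [ 0.497 -0.109  0.055]
 [ 0.492 -0.108  0.054]
 [ 0.487 -0.108  0.056]
 [ 0.482 -0.107  0.054]
 [ 0.477 -0.106  0.054]
 [ 0.471 -0.105  0.055]
 [ 0.46  -0.103  0.022]
 [ 0.454 -0.102  0.022]
 [ 0.448 -0.1    0.021]
 [ 0.442 -0.099  0.023]
 [ 0.436 -0.098  0.022]
 [ 0.423 -0.096  0.   ]
 [ 0.416 -0.095 -0.   ]
 [ 0.409 -0.093 -0.001]
 [ 0.402 -0.092 -0.001]]
ring 45.599956500882016
```

```bash
python3 -m crank '{"slide":[[0,0,1.5],[0,0,3],[0,0,4.5],[0,0,6],[0,0,6.8],[0,0,7.2],[0,0,7.4],[0,0,7.4]],"turn":[0,0,0,0,0,0,0,0]}'
```

```text
time_s: 3.15
ee_pos: [0.4381, -0.1015, 0.0359]
orientation: [3.141, -0.001, -0.175]
ft_force: [0.5, -0.2, 0.2]
width: 0.0006
finger_force: 0.0
```

```bash
python3 -m crank '{"slide":[[0.2,0,0],[0.4,0,0],[0.6,0,0],[0.7,0,0],[0.8,0,0],[0.9,0,0],[0.9,0,0],[0.9,0,0]],"turn":[0,0,0,0,0,0,0,0]}'
python3 -m crank '{"slide":[[0.05,0,0],[0.1,0,0],[0.15,0,0],[0.2,0,0],[0.2,0,0],[0.2,0,0],[0.2,0,0],[0.2,0,0]],"turn":[0,0,0,0,0,0,0,0]}'
```

```text
time_s: 3.82
ee_pos: [0.4467, -0.1025, 0.0356]
orientation: [3.142, 0.0, -0.174]
ft_force: [-0.4, -0.4, 0.3]
width: 0.0004
finger_force: 0.0
time_s: 4.48
ee_pos: [0.4487, -0.1029, 0.0356]
orientation: [3.142, -0.0, -0.174]
ft_force: [-0.2, -0.4, -0.2]
width: 0.0005
finger_force: 0.0
```

```bash
python3 -m crank '{"slide":[[0.05,0,0],[0.1,0,0],[0.15,0,0],[0.15,0,0],[0.15,0,0],[0.15,0,0],[0.15,0,0],[0.15,0,0]],"turn":[0,0,0,0,0,0,0,0]}'
```

```text
time_s: 5.15
ee_pos: [0.4502, -0.1031, 0.0356]
orientation: [3.142, -0.0, -0.174]
ft_force: [0.1, -0.6, -0.2]
width: 0.0004
finger_force: 0.0
```

```bash
python3 - <<'E'
from fit import *
p,d=camera("wrist");cv2.imwrite("pics/w2.png",p[...,::-1])
E
```

```text
(no output)
```

View pics/w2.png

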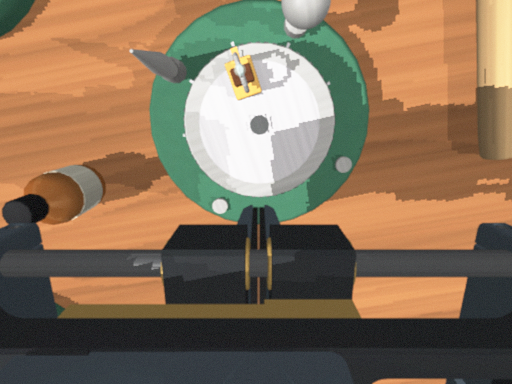

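The fingertip's front edge, at about (258,207), is still short of the dial rim, whose near edge is at about (258,196). A few mm remain, so I keep advancing.

```bash
python3 -m crank '{"slide":[[0.05,0,0],[0.1,0,0],[0.15,0,0],[0.2,0,0],[0.2,0,0],[0.2,0,0],[0.2,0,0],[0.2,0,0]],"turn":[0,0,0,0,0,0,0,0]}'
```

```text
time_s: 5.87
ee_pos: [0.4521, -0.1035, 0.0356]
orientation: [3.141, 0.0, -0.174]
ft_force: [0.5, 0.7, 0.0]
width: 0.0
finger_force: 0.0
```

```bash
python3 -m crank '{"slide":[[0.05,0,0],[0.1,0,0],[0.15,0,0],[0.2,0,0],[0.2,0,0],[0.2,0,0],[0.2,0,0],[0.2,0,0]],"turn":[0,0,0,0,0,0,0,0]}'
```

```text
time_s: 6.53
ee_pos: [0.4541, -0.1038, 0.0356]
orientation: [3.142, -0.0, -0.174]
ft_force: [1.2, -0.0, 0.5]
width: 0.0006
finger_force: 0.0
```

```bash
python3 -m crank '{"slide":[[0.05,0,0],[0.1,0,0],[0.15,0,0],[0.15,0,0],[0.15,0,0],[0.15,0,0],[0.15,0,0],[0.15,0,0]],"turn":[0,0,0,0,0,0,0,0]}'
```

```text
time_s: 7.2
ee_pos: [0.4556, -0.1041, 0.0356]
orientation: [3.142, -0.0, -0.174]
ft_force: [-0.8, 0.4, -0.3]
width: 0.0006
finger_force: 0.0
```

```bash
python3 -m crank '{"slide":[[0.05,0,0],[0.1,0,0],[0.15,0,0],[0.15,0,0],[0.15,0,0],[0.15,0,0],[0.15,0,0],[0.15,0,0]],"turn":[0,0,0,0,0,0,0,0]}'
```

```text
time_s: 7.87
ee_pos: [0.457, -0.1043, 0.0356]
orientation: [3.142, -0.0, -0.174]
ft_force: [-0.5, 0.1, 0.2]
width: 0.0004
finger_force: 0.0
```

```bash
python3 -m crank '{"slide":[[0.05,0,0],[0.1,0,0],[0.15,0,0],[0.15,0,0],[0.15,0,0],[0.15,0,0],[0.15,0,0],[0.15,0,0]],"turn":[0,0,0,0,0,0,0,0]}'
```

```text
time_s: 8.53
ee_pos: [0.4585, -0.1046, 0.0356]
orientation: [3.142, -0.0, -0.174]
ft_force: [0.6, -0.4, -0.3]
width: 0.0002
finger_force: 0.0
```

```bash
python3 -m crank '{"slide":[[0.05,0,0],[0.1,0,0],[0.1,0,0],[0.1,0,0],[0.1,0,0],[0.1,0,0],[0.1,0,0],[0.1,0,0]],"turn":[0,0,0,0,0,0,0,0]}'
```

```text
time_s: 9.2
ee_pos: [0.4595, -0.1048, 0.0356]
orientation: [3.142, -0.0, -0.174]
ft_force: [0.5, -0.6, -0.8]
width: 0.0007
finger_force: 0.0
```

```bash
python3 -m crank '{"slide":[[0.05,0,0],[0.1,0,0],[0.1,0,0],[0.1,0,0],[0.1,0,0],[0.1,0,0],[0.1,0,0],[0.1,0,0]],"turn":[0,0,0,0,0,0,0,0]}'
```

```text
time_s: 9.87
ee_pos: [0.4605, -0.1049, 0.0357]
orientation: [3.142, -0.0, -0.174]
ft_force: [-0.2, -0.0, -0.3]
width: 0.0005
finger_force: 0.0
```

```bash
python3 -m crank '{"slide":[[0.05,0,0],[0.1,0,0],[0.1,0,0],[0.1,0,0],[0.1,0,0],[0.1,0,0],[0.1,0,0],[0.1,0,0]],"turn":[0,0,0,0,0,0,0,0]}'
```

```text
time_s: 10.53
ee_pos: [0.4615, -0.1051, 0.0356]
orientation: [3.142, -0.0, -0.174]
ft_force: [0.1, 0.8, -1.2]
width: 0.0005
finger_force: 0.0
```

```bash
python3 -m crank '{"slide":[[0.05,0,0],[0.1,0,0],[0.1,0,0],[0.1,0,0],[0.1,0,0],[0.1,0,0],[0.1,0,0],[0.1,0,0]],"turn":[0,0,0,0,0,0,0,0]}'; python3 - <<'E'
from fit import *
p,d=camera("wrist");cv2.imwrite("pics/w3.png",p[...,::-1])
E
```

```text
time_s: 11.2
ee_pos: [0.4625, -0.1053, 0.0357]
orientation: [3.141, -0.0, -0.174]
ft_force: [0.1, 0.0, 0.1]
width: 0.0003
finger_force: 0.0
```

View pics/w3.png

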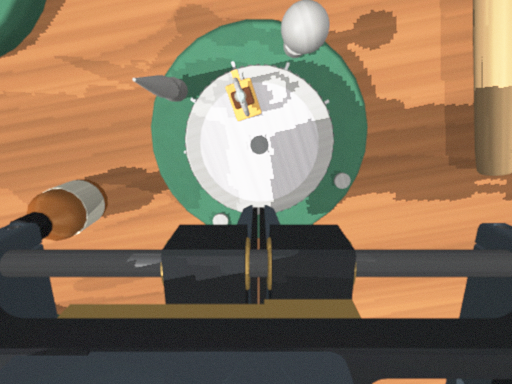

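The fingertip at (258,208) now visually meets the rim at row 211, so contact is close.

```bash
python3 -m crank '{"slide":[[0.05,0,0],[0.1,0,0],[0.1,0,0],[0.1,0,0],[0.1,0,0],[0.1,0,0],[0.1,0,0],[0.1,0,0]],"turn":[0,0,0,0,0,0,0,0]}'
```

```text
time_s: 11.92
ee_pos: [0.4634, -0.1055, 0.0356]
orientation: [3.142, 0.0, -0.174]
ft_force: [-0.1, -0.1, -0.0]
width: 0.0002
finger_force: 0.0
```

```bash
python3 -m crank '{"slide":[[0.05,0,0],[0.1,0,0],[0.1,0,0],[0.1,0,0],[0.1,0,0],[0.1,0,0],[0.1,0,0],[0.1,0,0]],"turn":[0,0,0,0,0,0,0,0]}'
```

```text
time_s: 12.58
ee_pos: [0.4644, -0.1056, 0.0356]
orientation: [3.142, -0.0, -0.174]
ft_force: [1.1, 0.1, 0.5]
width: 0.0005
finger_force: 0.0
```

```bash
python3 -m crank '{"slide":[[0.05,0,0],[0.1,0,0],[0.1,0,0],[0.1,0,0],[0.1,0,0],[0.1,0,0],[0.1,0,0],[0.1,0,0]],"turn":[0,0,0,0,0,0,0,0]}'
```

```text
time_s: 13.25
ee_pos: [0.4654, -0.1058, 0.0356]
orientation: [3.142, -0.0, -0.174]
ft_force: [-0.3, 0.7, 1.0]
width: 0.0008
finger_force: 0.0
```

```bash
python3 -m crank '{"slide":[[0.05,0,0],[0.1,0,0],[0.1,0,0],[0.1,0,0],[0.1,0,0],[0.1,0,0],[0.1,0,0],[0.1,0,0]],"turn":[0,0,0,0,0,0,0,0]}'; python3 - <<'E'
from fit import *
p,d=camera("scene");cv2.imwrite("pics/s3.png",cv2.resize(p[100:250,100:300,::-1],(800,600)))
E
```

```text
time_s: 13.92
ee_pos: [0.4664, -0.106, 0.0357]
orientation: [3.142, -0.0, -0.174]
ft_force: [0.1, 0.5, -0.2]
width: 0.0005
finger_force: 0.0
```

View pics/s3.png

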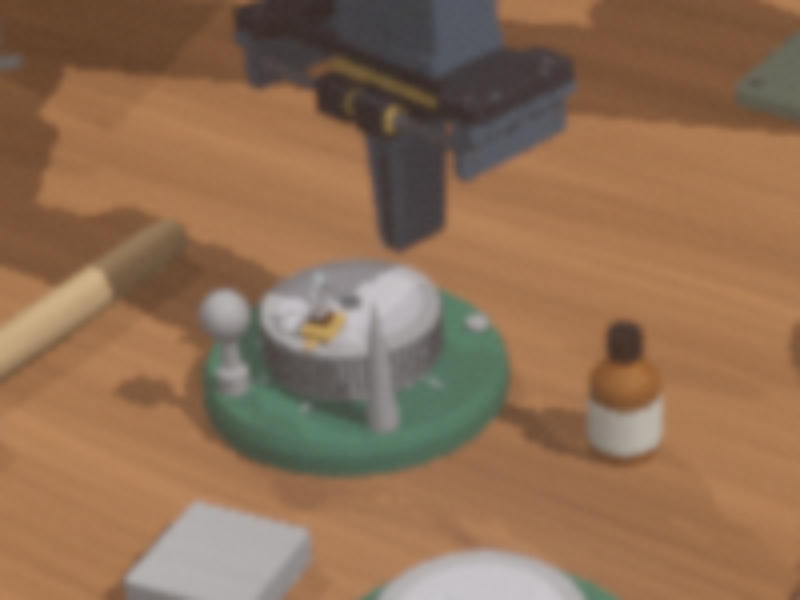

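The scene crop shows the fingertips at about (400,245), apparently well above or behind the dial and not against its rim. I'll check this against the reported TCP.

```bash
python3 - <<'E'
from fit import *
s=bot.state(); print(s["ee_pos"],s["joints"])
for cam in("scene","wrist"):
    c=calibration(cam);K=np.array(c["camera_matrix"]);R=Rot.from_euler("xyz",c["rotation"]).as_matrix()
    for P in([*s["ee_pos"]],[.515,-.1145,.054]):
        q=R.T@(np.array(P)-c["xyz"]);print(cam,P,K[0,2]+K[0,0]*q[0]/-q[2],K[1,2]+K[1,1]*-q[1]/-q[2])
    p,d=camera(cam);X=cloud(cam,d,c)
    if cam=="scene":
        q=X[135:162,192:212][d[135:162,192:212]>0]
        for v in range(130,172,3): print(v,X[v,200].round(3))
        print(dialfit(cam,d)[1:])
    else: 
        for v in range(195,225,3): print(v,X[v,250].round(3),X[v,258].round(3),d[v,250].round(3))
E
```

```text
[ 0.46641844 -0.10598744  0.03565084] [-2.47418436e-01  3.11467362e-01  1.97967845e+00 -1.18024376e-04
  8.50373934e-01  1.49772467e+00]
scene [np.float64(0.4664184375668758), np.float64(-0.10598744018991552), np.float64(0.035650842781385264)] 204.54603150292763 173.59966408667518
scene [0.515, -0.1145, 0.054] 187.57271467499342 175.6765719799876
130 [ 0.505 -0.08   0.168]
133 [ 0.5   -0.084  0.158]
136 [ 0.487 -0.095  0.143]
139 [ 0.488 -0.095  0.136]
142 [ 0.488 -0.096  0.128]
145 [ 0.486 -0.098  0.12 ]
148 [ 0.489 -0.095  0.115]
151 [ 0.483 -0.101  0.103]
154 [ 0.484 -0.101  0.096]
157 [ 0.484 -0.102  0.088]
160 [ 0.487 -0.1    0.083]
163 [ 0.486 -0.101  0.074]
166 [ 0.467 -0.117  0.052]
169 [ 0.48  -0.107  0.055]
((0.515092134475708, -0.11449795216321945), 0.05100492388010025, np.float64(0.053452702360390236), 829)
wrist [np.float64(0.4664184375668758), np.float64(-0.10598744018991552), np.float64(0.035650842781385264)] 257.7414968658445 210.84808602406238
wrist [0.515, -0.1145, 0.054] 257.58117472238393 148.02379482835005
195 [ 0.485 -0.104  0.055] [ 0.484 -0.109  0.053] 0.197
198 [ 0.483 -0.104  0.053] [ 0.482 -0.109  0.055] 0.2
201 [ 0.481 -0.103  0.055] [ 0.48  -0.109  0.055] 0.199
204 [ 0.479 -0.103  0.056] [ 0.478 -0.108  0.054] 0.198
207 [ 0.484 -0.105  0.079] [ 0.475 -0.108  0.053] 0.175
210 [ 0.484 -0.105  0.084] [ 0.474 -0.107  0.055] 0.17
213 [ 0.484 -0.105  0.088] [ 0.471 -0.107  0.054] 0.165
216 [ 0.484 -0.105  0.093] [ 0.469 -0.107  0.054] 0.161
219 [ 0.484 -0.105  0.098] [ 0.467 -0.106  0.054] 0.156
222 [ 0.484 -0.105  0.102] [ 0.452 -0.104  0.022] 0.152
```

The cameras put the fingertip undersides at z≈0.075, about 38 mm higher than the reported TCP height, so the tip is hovering over the dial's edge. Nothing has been touched. I back off and measure the true tip height.

```bash
python3 -m crank '{"slide":[[-0.5,0,0],[-1,0,0],[-1.5,0,0],[-2,0,0],[-2.5,0,0],[-2.8,0,0],[-3,0,0],[-3,0,0]],"turn":[0,0,0,0,0,0,0,0]}'; python3 - <<'E'
from fit import *
s=bot.state();e=s["ee_pos"];Rt=Rot.from_euler("xyz",s["orientation"]).as_matrix();print(e)
for cam in("scene","wrist"):
    p,d=camera(cam);X=cloud(cam,d,calibration(cam)); L=(X-e)@Rt
    m=(d>0)&(abs(L[...,0])<.025)&(abs(L[...,1])<.02)&(X[...,2]>.03)&(X[...,2]<.2)
    q=L[m];print(cam,m.sum(),np.percentile(q,[0,5,50,95,99,100],axis=0).round(4))
    if cam=="scene":cv2.imwrite("pics/s4.png",cv2.resize(p[100:250,100:300,::-1],(800,600)))
E
```

```text
time_s: 14.73
ee_pos: [0.4364, -0.1007, 0.0357]
orientation: [3.142, 0.0, -0.174]
ft_force: [0.3, -0.7, 0.1]
width: 0.0009
finger_force: 0.0
[ 0.4363615  -0.10070015  0.03570227]
scene 490 [[-0.0164 -0.0188 -0.1576]
 [-0.0116 -0.0147 -0.1066]
 [ 0.0155 -0.0099 -0.0749]
 [ 0.0211  0.0083 -0.0433]
 [ 0.0247  0.0114 -0.0386]
 [ 0.0249  0.0136 -0.0361]]
wrist 3930 [[-0.0111 -0.02   -0.1643]
 [-0.0041 -0.0179 -0.159 ]
 [ 0.0242 -0.0002 -0.1409]
 [ 0.025   0.0181 -0.052 ]
 [ 0.025   0.0197 -0.0425]
 [ 0.025   0.02   -0.0387]]
```

View pics/s4.png

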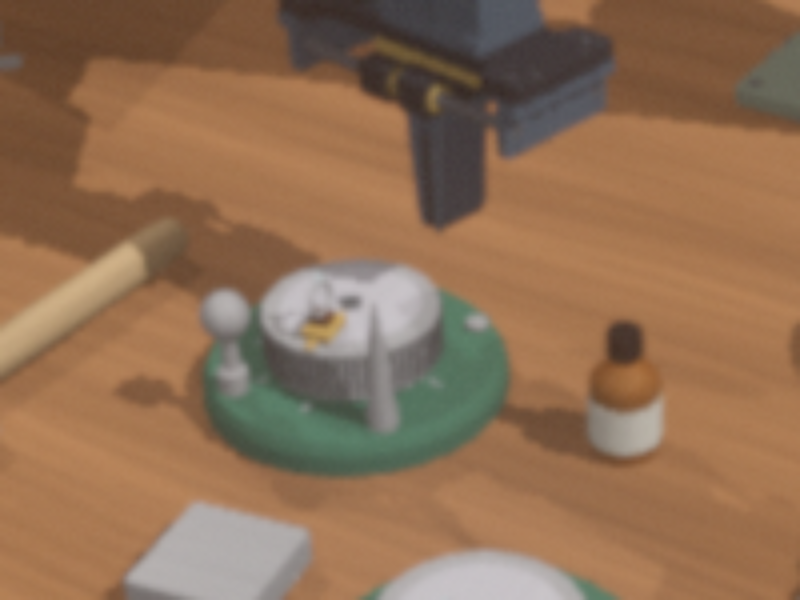

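The picture confirms it: the tip at (440,225) is well above the bench, 38 mm higher than the reported TCP, with the front face 16 mm ahead as expected. I'll descend 2.5 cm and check that the tip follows.

```bash
cat > tip.py <<'E'
from fit import *
s=bot.state();e=s["ee_pos"];Rt=Rot.from_euler("xyz",s["orientation"]).as_matrix()
for cam in("scene","wrist"):
    p,d=camera(cam);X=cloud(cam,d,calibration(cam)); L=(X-e)@Rt
    m=(d>0)&(abs(L[...,0])<.019)&(abs(L[...,1])<.02)&(X[...,2]>.028)&(X[...,2]<.2)
    print(cam,"tip z",np.sort(X[m][:,2])[:12].round(4))
E
python3 -m crank '{"slide":[[0,0,0.5],[0,0,1],[0,0,1.5],[0,0,2],[0,0,2.3],[0,0,2.5],[0,0,2.5],[0,0,2.5]],"turn":[0,0,0,0,0,0,0,0]}'; python3 tip.py
```

```text
time_s: 15.5
ee_pos: [0.4369, -0.1008, 0.0105]
orientation: [3.142, 0.0, -0.174]
ft_force: [-0.1, -0.3, -0.3]
width: 0.0003
finger_force: 0.0
scene tip z [0.0457 0.0462 0.0478 0.0488 0.049  0.0493 0.0496 0.0507 0.0508 0.0511
 0.0512 0.052 ]
wrist tip z [0.0485 0.0491 0.0493 0.0494 0.05   0.0502 0.0503 0.0505 0.0505 0.0506
 0.0507 0.0508]
```

The tip is at about 0.048 m, as predicted. I descend another 1.2 cm and approach.

```bash
python3 -m crank '{"slide":[[0,0,0.3],[0,0,0.6],[0,0,0.9],[0,0,1.2],[0.2,0,1.2],[0.5,0,1.2],[0.8,0,1.2],[0.9,0,1.2]],"turn":[0,0,0,0,0,0,0,0]}'
```

```text
time_s: 16.27
ee_pos: [0.4468, -0.1026, -0.0012]
orientation: [3.141, -0.001, -0.174]
ft_force: [0.2, 0.2, -0.2]
width: 0.0007
finger_force: 0.0
```

```bash
python3 -m crank '{"slide":[[0.05,0,0],[0.1,0,0],[0.1,0,0],[0.1,0,0],[0.1,0,0],[0.1,0,0],[0.1,0,0],[0.1,0,0]],"turn":[0,0,0,0,0,0,0,0]}'
```

```text
time_s: 16.93
ee_pos: [0.4467, -0.1025, -0.0014]
orientation: [3.142, 0.0, -0.174]
ft_force: [0.7, -0.8, 0.7]
width: 0.0006
finger_force: 0.0
```

```bash
python3 -m crank '{"slide":[[0.05,0,0],[0.1,0,0],[0.15,0,0],[0.15,0,0],[0.15,0,0],[0.15,0,0],[0.15,0,0],[0.15,0,0]],"turn":[0,0,0,0,0,0,0,0]}'
```

```text
time_s: 17.6
ee_pos: [0.4482, -0.1028, -0.0014]
orientation: [3.142, -0.0, -0.174]
ft_force: [0.8, -0.6, -0.4]
width: 0.0006
finger_force: 0.0
```

```bash
python3 -m crank '{"slide":[[0.05,0,0],[0.1,0,0],[0.1,0,0],[0.1,0,0],[0.1,0,0],[0.1,0,0],[0.1,0,0],[0.1,0,0]],"turn":[0,0,0,0,0,0,0,0]}'
```

```text
time_s: 18.27
ee_pos: [0.4491, -0.1029, -0.0014]
orientation: [3.142, 0.0, -0.174]
ft_force: [-0.8, -1.4, 0.1]
width: 0.0008
finger_force: 0.3
```

```bash
python3 -m crank '{"slide":[[0.05,0,0],[0.1,0,0],[0.1,0,0],[0.1,0,0],[0.1,0,0],[0.1,0,0],[0.1,0,0],[0.1,0,0]],"turn":[0,0,0,0,0,0,0,0]}'
```

```text
time_s: 18.93
ee_pos: [0.4492, -0.1029, -0.0015]
orientation: [3.142, 0.002, -0.174]
ft_force: [-5.3, 0.6, 3.7]
width: 0.0004
finger_force: 2.6
```

Contact is made, at about 5 N per mm. I press to about 10 N, then follow the arc around the dial axis (command radius about 62 mm) in 10° parts.

```bash
python3 -m crank '{"slide":[[0.05,0,0],[0.09,0,0],[0.09,0,0],[0.09,0,0],[0.09,0,0],[0.09,0,0],[0.09,0,0],[0.09,0,0]],"turn":[0,0,0,0,0,0,0,0]}'
```

```text
time_s: 19.6
ee_pos: [0.4491, -0.1029, -0.0016]
orientation: [-3.142, 0.004, -0.174]
ft_force: [-7.0, -0.2, 5.8]
width: 0.0006
finger_force: 3.5
```

```bash
python3 -m crank '{"slide":[[0.04,0,0],[0.06,0.15,0],[0.065,0.31,0],[0.075,0.46,0],[0.09,0.62,0],[0.11,0.77,0],[0.13,0.93,0],[0.15,1.08,0]],"turn":[0,-1.4,-2.9,-4.3,-5.7,-7.1,-8.6,-10]}'
```

```text
time_s: 20.27
ee_pos: [0.4479, -0.1134, -0.0017]
orientation: [-3.14, 0.005, 0.002]
ft_force: [-7.8, 1.7, 5.2]
width: 0.0002
finger_force: 3.9
```

```bash
python3 -m crank '{"slide":[[0.02,0.13,0],[0.035,0.27,0],[0.045,0.4,0],[0.06,0.54,0],[0.075,0.67,0],[0.09,0.81,0],[0.11,0.94,0],[0.13,1.08,0]],"turn":[-1.2,-2.5,-3.7,-5,-6.2,-7.5,-8.7,-10]}'; python3 - <<'E'
from fit import *
p,d=camera("wrist");cv2.imwrite("pics/w5.png",p[...,::-1])
E
```

```text
time_s: 20.93
ee_pos: [0.4486, -0.1248, -0.0017]
orientation: [-3.14, 0.006, 0.177]
ft_force: [-9.6, -0.8, 5.7]
width: 0.0003
finger_force: 4.8
```

View pics/w5.png

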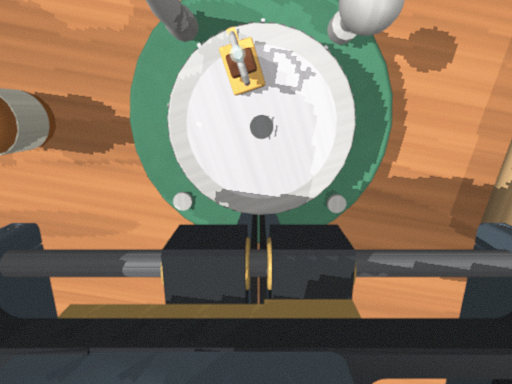

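The ring at (242,62) has kept its bearing relative to the finger, with the centre at (261,127). The dial has followed by about 17–20° towards the scriber at (175,15), so I continue.

```bash
python3 -m crank '{"slide":[[0,0.13,0],[0.01,0.27,0],[0.02,0.4,0],[0.03,0.54,0],[0.045,0.67,0],[0.06,0.81,0],[0.08,0.94,0],[0.1,1.08,0]],"turn":[-1.2,-2.5,-3.7,-5,-6.2,-7.5,-8.7,-10]}'
```

```text
time_s: 21.65
ee_pos: [0.4516, -0.1364, -0.0017]
orientation: [-3.141, 0.006, 0.352]
ft_force: [-10.9, -6.4, 4.8]
width: 0.0002
finger_force: 5.8
```

The tangential force has reversed, so the spring is now pulling the dial onward. I do the last 10° with slightly less press.

```bash
python3 -m crank '{"slide":[[-0.01,0.15,0],[-0.01,0.31,0],[0,0.46,0],[0.01,0.62,0],[0.03,0.77,0],[0.05,0.93,0],[0.07,1.08,0],[0.07,1.08,0]],"turn":[-1.4,-2.9,-4.3,-5.7,-7.1,-8.6,-10,-10]}'
```

```text
time_s: 22.32
ee_pos: [0.4563, -0.1468, -0.0017]
orientation: [-3.141, 0.006, 0.527]
ft_force: [-9.7, -7.4, 4.5]
width: 0.0002
finger_force: 6.0
```

Near the stop. I release radially and back away.

```bash
python3 -m crank '{"slide":[[-0.3,0,0],[-0.8,0,0],[-1.5,0,0],[-2.2,0,0],[-2.8,0,0],[-3,0,0],[-3,0,0],[-3,0,0]],"turn":[0,0,0,0,0,0,0,0]}'
python3 -m crank '{"slide":[[0,0,-1],[0,0,-3],[0,0,-5],[-1,0,-7],[-2,0,-8],[-3,0,-8],[-3,0,-8],[-3,0,-8]],"turn":[0,0,0,0,0,0,0,0]}'; python3 - <<'E'
from fit import *
p,d=camera("wrist");cv2.imwrite("pics/w6.png",p[...,::-1]);X=cloud("wrist",d,calibration("wrist"))
c=(.513,-.1145);r=np.hypot(X[...,0]-c[0],X[...,1]-c[1]);m=(d>0)&(r<.046)&(X[...,2]>.062);q=X[m]
a=np.degrees(np.arctan2(q[:,1]-c[1],q[:,0]-c[0]));print(m.sum(),np.percentile(a,[10,50,90]))
for k in masks_of("ring_clamp","wrist")[:2]:
    q=X[k["mask"]&(d>0)];print(k["confidence"],np.degrees(np.arctan2(*(q.mean(0)[:2]-c)[::-1])),q.mean(0))
for k in masks_of("scriber","wrist")[:2]:
    q=X[k["mask"]&(d>0)];print("scr",k["confidence"],np.degrees(np.arctan2(*(q.mean(0)[:2]-c)[::-1])),q.mean(0))
E
```

```text
time_s: 22.98
ee_pos: [0.4334, -0.1605, -0.0012]
orientation: [3.141, -0.001, 0.523]
ft_force: [0.6, 0.6, -0.0]
width: 0.0004
finger_force: 0.0
time_s: 23.65
ee_pos: [0.406, -0.1752, 0.0777]
orientation: [-3.14, 0.001, 0.523]
ft_force: [0.1, 0.6, -0.4]
width: 0.0004
finger_force: 0.0
10 [38.4109138  50.35209162 60.56932674]
0.54 50.25960827749792 [ 0.52586469 -0.09902662  0.05972771]
scr 0.36 -142.2295689012804 [ 0.5074075  -0.11883336  0.05413771]
```

View pics/w6.png

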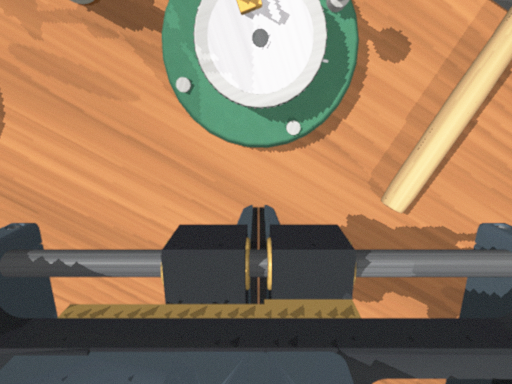

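The dial's near half is in view and the clamp at (247,5) is cut off by the top edge. Its bearing is about 50°, matching the scriber's 50–52°. I'll cross-check with the scene camera before handing in.

```bash
python3 - <<'E'
from fit import *
for cam in("scene","top"):
    p,d=camera(cam);X=cloud(cam,d,calibration(cam));c=np.array(dialfit(cam,d)[1])
    if cam=="scene":cv2.imwrite("pics/s7.png",cv2.resize(p[100:250,100:300,::-1],(800,600)))
    for n in("ring_clamp","scriber"):
        for k in masks_of(n,cam):
            q=X[k["mask"]&(d>0)]
            if len(q) and np.hypot(*(q.mean(0)[:2]-c))<.09: print(cam,n,round(k["confidence"],2),np.degrees(np.arctan2(*(np.median(q,0)[:2]-c)[::-1])).round(1))
E
```

```text
scene ring_clamp 0.64 45.8
scene scriber 0.43 48.5
top scriber 0.42 52.6
```

View pics/s7.png

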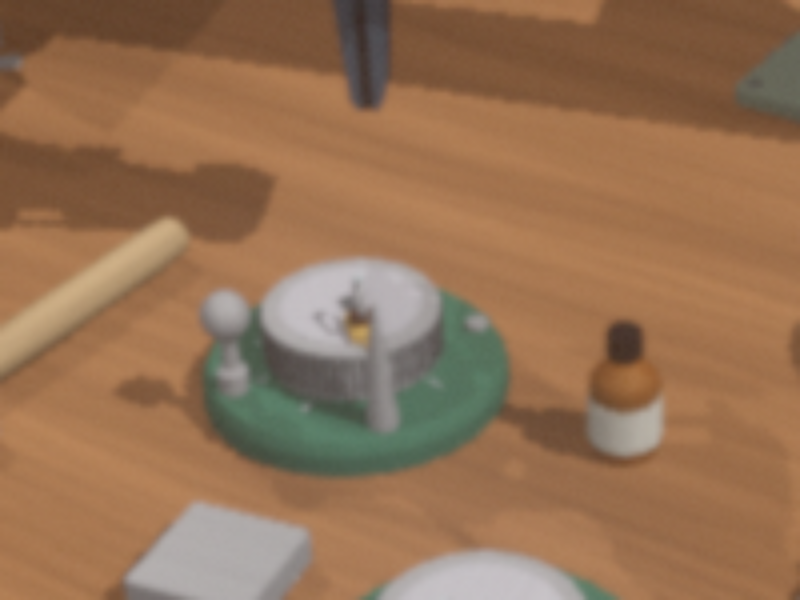

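The clamp at (360,325) now stands directly behind the scriber at (378,400), and the fingers are clear of everything. Handing in.

```bash
python3 -c "
from rig import workorder
print(workorder.job_done())"
```

```text
the job is handed in; nothing more can be done
None
```

I turned the dial one click counter-clockwise so the ring sits in the stop in front of the scriber, then backed the fingers clear and handed the job in at about 24 s; the cameras agree on the position to within a few degrees, but no verdict came back.

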